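# Put the cabinet pulls back in their sample trays

## Robot

A 6-joint arm with a two-finger parallel gripper is mounted at the origin on the work surface. World frame = base frame: x ahead of the robot, y to its left, z up, the work surface at z = 0. Lengths are in m, angles in rad, forces in N, time in s.
With the tool pointing down it reaches from about 0.3 to 0.775 m from the base axis. Payload 14.6 kg.
Tool frame: the origin (TCP) lies at the very end of the fingers, on their centre line; the grasp point (between the pads) lies 19 mm behind it; z points along the fingers, y is the line along which they close (so a half turn about z gives the same grasp; the last joint's range is limited). The gripper opens to 94 mm and grips with 3 to 60 N. Pads are 16 mm wide; open, the fingers measure 119 mm over their backs; the gripper's body (75 mm by 177 mm) begins 78 mm behind the grasp point.
Start: joints at [-1.372, 0.3, 1.521, -0, 1.321, -0.067], TCP at [0.144, -0.531, 0.205] pointing down, gripper open.
Joint ranges: [-3.03, 3.03], [-0.79, 2.21], [0.23, 2.52], [-1.04, 4.18], [0, 3.07], [-2.55, 2.55]. Speed limits (rad/s): [2.22, 2.22, 2.57, 3.14, 3.14, 3.14].

## Interface

Orientations are given as [roll, pitch, yaw] about the fixed x, y, z axes, in that order (R = Rz(yaw) Ry(pitch) Rx(roll)).
In Python, from station import ctrl gives the robot as it stands.
- The arm moves only by the shell command python3 -m pendant 'ROWS' [OPENING] [FORCE]. ROWS is JSON, a list of rows, each a list of 2 entries, a list of its own where there are three numbers: the shift along the world's x, y, z in cm, then the turn about the world's z in rad. A call has 1 to 20 rows; each row shifts and turns the commanded pose from where the row before left it; what a row does not reach is not made up. A row lasts 1/12 s, in which the tool goes at most 41.7 mm and 7.16 degrees, less where a joint would pass 70% of its speed; a pose out of reach is approached as far as the arm can. A call is refused whole if a number of a shift passes 4.17 or a number of a turn 0.125, either way. A call with a gripper value outside its range is refused whole. OPENING is the opening, from 0 (shut) to 1 (fully open), set as the call begins (- or left out, the last holds). The fingers move at their own pace and stop on an object; FORCE is the grip in N (left out, the last holds). Time passes only in rows, so rows that do not move let the fingers close. It gives the time, the measured TCP pose, the force, the opening and the grip force at its end, in the units of the state.
- ctrl.get_obs(): the state, without advancing time (a new reading comes with each control period).
- ctrl.camera(name): name is "scene" or "top"; returns a dict with "color" (384x512x3 uint8, red, green, blue), "intrinsics" (3x3 intrinsics, pixels), "camera_from_world" (4x4, takes a point from world to camera coordinates). Camera axes: x right, y down, z forward; pixel columns grow to the right and rows downward; lengths in m; the calibration is good to about 2 mm. A picture is of the moment at which its call begins. There is no depth.
- ctrl.hand_in(): hands the job in; it is judged then, once.
The state is a dict: "time_s": time; "qpos": joint angles; "joint_vel": joint speeds; "tau": joint torques, N m; "ee_pos": TCP position; "eef_rot": TCP orientation; "force": force on the tool from outside, world axes, zero at the start; "moment": the same for the moment, N m; "grip_width": finger opening in m; "grip_force": force on a finger pad.
Only numpy, scipy, OpenCV 4.12 (cv2) and the standard library are available. Lean on these libraries where they do the work, as an engineer would, in place of code of your own. Each camera call takes 0.05 s, during which the arm holds its last target. There are 200 camera calls.

## Task

Clear up after the client at the kitchen showroom counter: put the three loose steel cabinet pulls and the round knob back into their black sample trays, each in the tray made for its size (longest pull in the longest tray, middle in the middle one, shortest in the next, knob in the small square one). Each must stand upright on its feet, lengthways, flat on the tray's floor and wholly inside the rim. Do not disturb the stone sample or the glass tumbler.

Things in the scene. Friction and masses are not known exactly. Their poses are not given: they have to be found in the camera images.
- long_pull_mid (a point): the longest of three steel cabinet pulls (arched bar handles), standing on two feet: 160 mm long along its x axis, 36 mm tall. The flat grip bar on top is 18 mm wide (along y) and spans 26 to 36 mm above the underside; below it there is open space between the two end feet (each 14 mm long, 22 mm wide at the underside). This point is the centre of the pull, half-way up (18 mm above its underside, 13 mm below the middle of the bar). z up. Same either way round.
- medium_pull_mid (a point): the middle of three steel cabinet pulls (arched bar handles), standing on two feet: 112 mm long along its x axis, 36 mm tall. The flat grip bar on top is 18 mm wide (along y) and spans 26 to 36 mm above the underside; below it there is open space between the two end feet (each 14 mm long, 22 mm wide at the underside). This point is the centre of the pull, half-way up (18 mm above its underside, 13 mm below the middle of the bar). z up. Same either way round.
- short_pull_mid (a point): the shortest of three steel cabinet pulls (arched bar handles), standing on two feet: 64 mm long along its x axis, 36 mm tall. The flat grip bar on top is 18 mm wide (along y) and spans 26 to 36 mm above the underside; below it there is open space between the two end feet (each 14 mm long, 22 mm wide at the underside). This point is the centre of the pull, half-way up (18 mm above its underside, 13 mm below the middle of the bar). z up. Same either way round.
- knob_mid (a point): round steel cabinet knob, 36 mm tall, standing on a 28 mm diameter foot with a 14 mm neck; its head is 34 mm in diameter and spans 20 to 36 mm above the underside. This point is its centre, half-way up (18 mm above its underside). z up.
- long_tray: low open black tray of the long pull, fixed to the counter, long side along its x axis (y across): 184 by 46 mm inside, 196 by 58 mm outside; rim 6 mm thick, its top 8 mm above the counter; grey floor 3 mm above the counter. Origin at the centre of the underside, at counter height. z up.
- medium_tray: low open black tray of the medium pull, fixed to the counter, long side along its x axis (y across): 136 by 46 mm inside, 148 by 58 mm outside; rim 6 mm thick, its top 8 mm above the counter; grey floor 3 mm above the counter. Origin at the centre of the underside, at counter height. z up.
- short_tray: low open black tray of the short pull, fixed to the counter, long side along its x axis (y across): 88 by 46 mm inside, 100 by 58 mm outside; rim 6 mm thick, its top 8 mm above the counter; grey floor 3 mm above the counter. Origin at the centre of the underside, at counter height. z up.
- knob_tray: low open black tray of the knob, the smallest one and square, fixed to the counter, long side along its x axis (y across): 46 by 46 mm inside, 58 by 58 mm outside; rim 6 mm thick, its top 8 mm above the counter; grey floor 3 mm above the counter. Origin at the centre of the underside, at counter height. z up.
- stone_sample: bystander: loose square grey stone sample slab, 90 by 90 by 20 mm; origin at the centre of its underside. Leave alone.
- tumbler: bystander: loose glass tumbler, 72 mm across the mouth, 95 mm tall; origin at the centre of its underside. Leave alone.
Things that resemble listed ones, but are neither listed nor needed, are in the scene too. What is shaped like the long_tray but purple is not meant.

How it is judged:
By the outcome, as a careful person would: the job done as asked, in the order asked, and still so for the second after the job is handed in, with the robot touching nothing.
It also fails if it takes over 112 s, if anything falls off the work surface, if the arm or the gripper's body presses on something with over 40 N, if the wrist force passes 120 N, or if a joint passes its speed limit or range.

## Working session

There is one attempt and no reset: what is moved stays moved. The work goes in short steps, Python scripts to look and compute and a shell command to move; the robot and the scene stay as the last step left them, time stands still between calls to the robot, and variables do not carry over. Pictures are saved under pics/ and viewed, at most 14 in all, crops included, and the job is handed in when it is done.

```bash
mkdir -p pics; ls
cat > h.py <<'E'
import cv2,numpy as np
from station import ctrl
def snap(n,name):
    c=ctrl.camera(n); cv2.imwrite(f'pics/{name}.png',c['color'][:,:,::-1]); np.savez(f'pics/{name}.npz',**c); return c
def w(c,u,v,z):
    K=np.array(c['intrinsics']);T=np.array(c['camera_from_world']);R=T[:3,:3];t=T[:3,3]
    o=-R.T@t; d=R.T@np.linalg.inv(K)@[u,v,1]
    return o+d*(z-o[2])/d[2]
E
python3 - <<'E'
from h import *
for n in('top','scene'):
    c=snap(n,n+'0'); print(c['intrinsics'],c['camera_from_world'])
E
```

```text
pics
[[349.82901309   0.         253.61270868]
 [  0.         349.82901309 194.60206315]
 [  0.           0.           1.        ]] [[ 0.02284292 -0.99952352  0.02075889 -0.03261951]
 [-0.98266737 -0.0262689  -0.1835069   0.5581127 ]
 [ 0.18396478 -0.01620725 -0.98279921  0.82398003]
 [ 0.          0.          0.          1.        ]]
[[486.39893592   0.         252.68015331]
 [  0.         486.39893592 190.17855796]
 [  0.           0.           1.        ]] [[-0.7381819   0.67420672  0.02308193  0.4012876 ]
 [ 0.3867245   0.45096023 -0.80441222 -0.1628456 ]
 [-0.55274916 -0.5848762  -0.59362294  1.89063375]
 [ 0.          0.          0.          1.        ]]
```

View pics/top0.png

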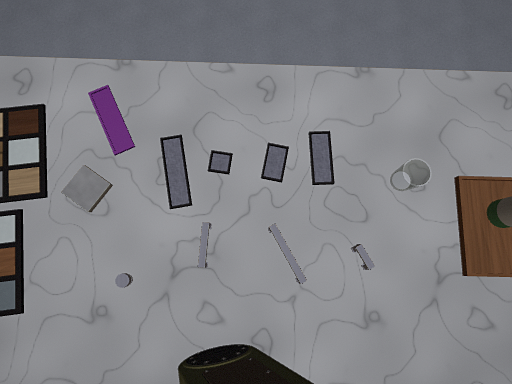

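View pics/scene0.png

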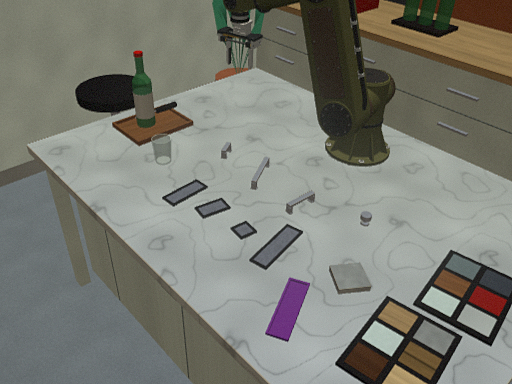

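The top picture shows four black trays: long (176,172), knob (220,162), short (275,162) and medium (321,158). The purple decoy is at (111,120). The pulls are long (287,253), medium (205,245) and short (363,257), and the knob is at (123,280). The stone is at (87,188) and the tumbler at (415,173). Next I check one close crop and measure.

Run:
```python
from h import *
c=np.load('pics/top0.npz'); im=c['color']; g=im.max(2)
m=(g<60).astype(np.uint8)
cs,_=cv2.findContours(m,cv2.RETR_EXTERNAL,cv2.CHAIN_APPROX_NONE)
for k in cs:
    x,y,ww,h=cv2.boundingRect(k)
    if 150<x<340 and 120<y and y+h<215 and ww*h>200:
        p=np.array([w(c,u,v,.006)[:2] for u,v in k[:,0]])*1000
        r=cv2.minAreaRect(p.astype(np.float32)); print('tray',(x,y,ww,h),r)
cv2.imwrite('pics/crop1.png',cv2.resize(im[205:300,100:400,::-1],None,fx=2.66,fy=2.66,interpolation=cv2.INTER_CUBIC))
hsv=cv2.cvtColor(im,cv2.COLOR_RGB2HSV)
for u,v in[(287,253),(205,245),(363,257),(123,280),(150,250),(240,250),(330,240)]: print(u,v,im[v,u],[int(i) for i in g[v,u-6:u+7]])
```

```text
tray (208, 151, 25, 23) ((654.0009765625, 73.03321075439453), (57.82898712158203, 57.91836166381836), 83.22435760498047)
tray (261, 143, 28, 39) ((657.8616943359375, -73.88198852539062), (56.89332962036133, 100.10579681396484), 79.87798309326172)
tray (160, 135, 32, 74) ((626.3759155273438, 189.74789428710938), (196.4877471923828, 57.760746002197266), 11.427529335021973)
tray (309, 131, 25, 54) ((675.040283203125, -199.106201171875), (148.6726531982422, 58.55936050415039), 3.4686741828918457)
287 253 [121 121 134] [150, 155, 92, 131, 136, 134, 134, 132, 134, 131, 149, 153, 152]
205 245 [118 119 131] [151, 132, 132, 133, 131, 130, 131, 131, 79, 147, 150, 147, 145]
363 257 [121 123 134] [148, 153, 160, 101, 69, 129, 134, 131, 130, 130, 133, 130, 133]
123 280 [118 118 130] [129, 132, 132, 128, 126, 128, 130, 127, 125, 126, 133, 139, 77]
150 250 [146 148 150] [149, 151, 151, 150, 151, 150, 150, 150, 150, 151, 150, 151, 151]
240 250 [147 147 151] [150, 151, 150, 150, 151, 152, 151, 150, 152, 153, 153, 151, 152]
330 240 [148 149 152] [151, 153, 152, 152, 151, 152, 152, 152, 151, 151, 151, 151, 150]
```

View pics/crop1.png

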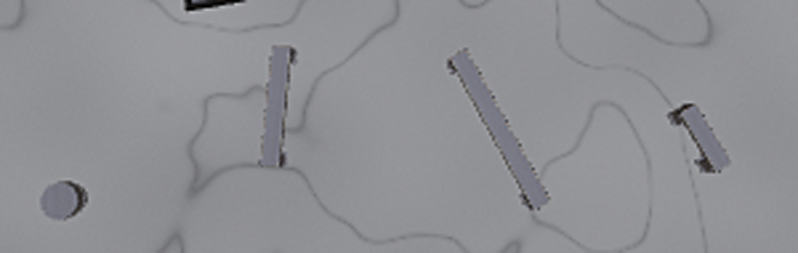

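The crop shows the three pulls, with the medium one (280,105), long (498,130) and short (705,138), and the knob (62,200). All have bluish tops and stand upright. The tray sizes match the spec to about 1 mm. Now I segment the bluish tops at z=36 mm.

```bash
cat > tops.py <<'E'
from h import *
import sys
def tops(c,z=.036):
    im=c['color'].astype(int); m=((im[:,:,2]-im[:,:,0]>8)&(im.max(2)>100)).astype(np.uint8)
    m[:, :60]=0
    m[350:]=0;m[:75]=0
    cs,_=cv2.findContours(m,cv2.RETR_EXTERNAL,cv2.CHAIN_APPROX_NONE)
    for k in cs:
        x,y,ww,h=cv2.boundingRect(k)
        if cv2.contourArea(k)>60:
            p=np.array([w(c,u,v,z)[:2] for u,v in k[:,0]])*1000
            (a,b),(l,s),t=cv2.minAreaRect(p.astype(np.float32))
            if l<s:l,s,t=s,l,t-90
            print((x,y,ww,h),'c %.1f %.1f  size %.1f %.1f  dir %.1f deg'%(a,b,l,s,t))
E
python3 -c "
from tops import *
tops(np.load('pics/top0.npz'))
print(ctrl.get_obs())"
```

```text
(115, 274, 14, 14) c 342.6 295.2  size 31.4 30.8  dir 38.3 deg
(356, 245, 18, 24) c 413.0 -299.2  size 60.9 14.8  dir 30.9 deg
(270, 224, 36, 59) c 416.8 -105.9  size 156.8 17.8  dir 31.2 deg
(198, 223, 11, 44) c 433.3 103.2  size 106.9 14.7  dir -3.0 deg
(211, 154, 18, 17) c 645.7 70.8  size 41.8 41.2  dir 83.2 deg
(264, 146, 22, 33) c 649.4 -71.1  size 82.0 42.5  dir -9.5 deg
(163, 138, 26, 68) c 618.7 183.6  size 174.7 41.9  dir 11.4 deg
(312, 134, 19, 48) c 666.1 -192.6  size 128.1 41.4  dir 3.8 deg
(88, 85, 47, 69) c 755.8 363.2  size 188.9 57.4  dir 26.9 deg
{'time_s': 0.1, 'qpos': array([-1.37160192e+00,  3.00395168e-01,  1.52152612e+00, -9.96870743e-06,
        1.32071122e+00, -6.65966469e-02]), 'joint_vel': array([-0.00077364, -0.00260093, -0.0025686 ,  0.00146321, -0.00132865,
       -0.00119038]), 'tau': array([-4.31463950e-04, -5.32641864e+01, -3.53283978e+01,  7.08699413e-02,
        2.34992226e-02, -7.12502151e-05]), 'ee_pos': array([ 0.14441837, -0.53044996,  0.20495124]), 'eef_rot': array([-3.14055447e+00, -5.95644711e-05,  2.65793495e-01]), 'force': array([-0.14623521, -0.28456294, -0.08605204]), 'moment': array([-0.03663544,  0.04818823,  0.00472182]), 'grip_force': 0.0, 'grip_width': 0.09413216416391436}
```

```bash
python3 -m pendant '[[[1.5,2.35,0],0.016],[[1.5,2.35,0],0.016],[[1.5,2.35,0],0.016],[[1.5,2.35,0],0.016],[[1.5,2.35,0],0.016],[[1.5,2.35,0],0.016],[[1.5,2.35,0],0.016],[[1.5,2.35,0],0.016],[[1.5,2.35,0],0.016],[[1.5,2.35,0],0.016],[[1.5,2.35,0],0.016],[[1.5,2.35,-1],0.016],[[1.5,2.35,-1],0.016],[[1.5,2.35,-1],0.016],[[1.5,2.35,-1],0.016],[[1.5,2.35,-1],0.016],[[1.5,2.35,-1],0.016],[[1.5,2.35,-1],0.007],[[0.3,0.1,-1],0],[[0,0,0],0]]' 1 30
```

```text
time_s: 1.77
ee_pos: [0.4171, -0.1056, 0.1236]
eef_rot: [-3.139, 0.002, 0.547]
force: [-1.0, 0.7, -0.2]
grip_width: 0.0939
grip_force: 0.0
```

```bash
python3 -m pendant '[[[0,0,-2],0],[[0,0,-2],0],[[0,0,-2],0],[[0,0,-2],0],[[0,0,-1.5],0],[[0,0,-1],0],[[0,0,-0.6],0],[[0,0,0],0],[[0,0,0],0]]'; python3 -m pendant '[[[0,0,0],0],[[0,0,0],0],[[0,0,0],0],[[0,0,0],0],[[0,0,0],0],[[0,0,0],0],[[0,0,0],0],[[0,0,0],0],[[0,0,0],0],[[0,0,0],0]]' 0 30
```

```text
time_s: 2.52
ee_pos: [0.4176, -0.1071, 0.015]
eef_rot: [3.141, -0.0, 0.544]
force: [1.6, 0.1, 0.3]
grip_width: 0.0939
grip_force: 0.0
time_s: 3.35
ee_pos: [0.4175, -0.1067, 0.0144]
eef_rot: [-3.142, -0.0, 0.545]
force: [-0.3, -0.0, -0.2]
grip_width: 0.0308
grip_force: 0.0
```

```bash
python3 -m pendant '[[[0,0,-0.2],0],[[0,0,0],0],[[0,0,0],0],[[0,0,0],0],[[0,0,0],0],[[0,0,0],0],[[0,0,0],0]]' 0 30;  python3 -m pendant '[[[0,0,1],0],[[0,0,2],0],[[0,0,2],0],[[0,0,2],0],[[0,0,0],0],[[0,0,0],0]]'
```

```text
time_s: 3.93
ee_pos: [0.4174, -0.1067, 0.0124]
eef_rot: [-3.142, 0.0, 0.545]
force: [0.6, -0.2, -1.9]
grip_width: 0.018
grip_force: 29.9
time_s: 4.43
ee_pos: [0.4179, -0.1068, 0.0833]
eef_rot: [3.14, -0.001, 0.545]
force: [-0.2, 0.6, -1.0]
grip_width: 0.0175
grip_force: 29.9
```

```bash
python3 -m pendant '[[[0.6,0.65,0],-0.019],[[1.1,1.6,0],-0.019],[[1.2,1.7,0],-0.019],[[1.2,1.7,0],-0.019],[[1.2,1.7,0],-0.019],[[1.2,1.7,0],-0.019],[[1.2,1.7,0],-0.019],[[1.2,1.7,0],-0.019],[[1.2,1.7,0],-0.019],[[1.2,1.7,0],-0.019],[[1.2,1.7,0],-0.019],[[1.2,1.7,0],-0.019],[[1.2,1.7,0],-0.019],[[1.2,1.7,0],-0.019],[[1.2,1.7,0],-0.019],[[1.2,1.7,0],-0.019],[[1.2,1.7,0],-0.019],[[1.1,1.9,0],-0.022],[[0,0,0],0],[[0,0,0],0]]'
```

```text
time_s: 6.1
ee_pos: [0.6248, 0.1903, 0.0804]
eef_rot: [3.141, 0.003, 0.201]
force: [-0.1, 0.5, -1.4]
grip_width: 0.0176
grip_force: 29.9
```

```bash
python3 -m pendant '[[[0.1,0,-1.5],0],[[0,0,-1.5],0],[[0,0,-1.5],0],[[0,0,-1],0],[[0,0,-0.5],0],[[0,0,0],0],[[0,0,0],0],[[0,0,0],0]]'
```

```text
time_s: 6.77
ee_pos: [0.6269, 0.1898, 0.0233]
eef_rot: [-3.142, -0.001, 0.2]
force: [0.1, -0.5, -1.5]
grip_width: 0.0176
grip_force: 29.9
```

```bash
python3 -c "
from h import *
c=snap('scene','s1'); cv2.imwrite('pics/s1c.png',cv2.resize(c['color'][170:290,200:360,::-1],None,fx=4,fy=4,interpolation=cv2.INTER_CUBIC))"
```

```text
(no output)
```

View pics/s1c.png

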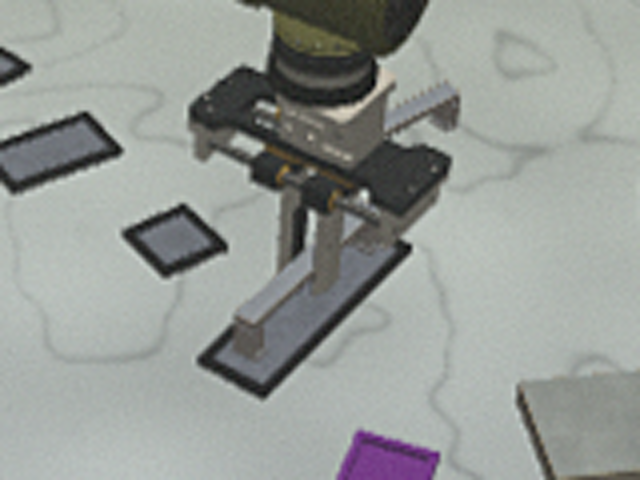

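The crop shows the long pull, near foot (250,340), level and aligned inside the long tray. Now I set it down and release.

```bash
python3 -m pendant '[[[0,0,-0.4],0],[[0,0,-0.3],0],[[0,0,-0.1],0],[[0,0,0],0],[[0,0,0],0],[[0,0,0],0]]'; python3 -m pendant '[[[0,0,0],0],[[0,0,0],0],[[0,0,0],0],[[0,0,0],0],[[0,0,0],0],[[0,0,0],0]]' 0.6; python3 -m pendant '[[[0,0,0.5],0],[[0,0,1.5],0],[[0,0,2],0],[[0,0,2],0],[[0,0,2],0],[[0,0,0],0],[[0,0,0],0]]'
```

```text
time_s: 7.32
ee_pos: [0.6266, 0.19, 0.0149]
eef_rot: [-3.141, -0.0, 0.2]
force: [-3.9, 1.0, 5.9]
grip_width: 0.0179
grip_force: 30.0
time_s: 7.82
ee_pos: [0.6265, 0.1898, 0.0144]
eef_rot: [-3.142, 0.0, 0.2]
force: [0.2, -0.5, 0.4]
grip_width: 0.054
grip_force: 0.0
time_s: 8.4
ee_pos: [0.6269, 0.19, 0.0955]
eef_rot: [-3.142, -0.002, 0.2]
force: [0.3, 0.1, -0.3]
grip_width: 0.0566
grip_force: 0.0
```

```bash
python3 -m pendant '[[[-0.7,-0.3,0],-0.018],[[-1.5,-0.7,0],-0.018],[[-1.6,-0.7,0],-0.018],[[-1.6,-0.7,0],-0.018],[[-1.6,-0.7,0],-0.018],[[-1.6,-0.7,0],-0.018],[[-1.6,-0.7,0],-0.018],[[-1.6,-0.7,0],-0.018],[[-1.6,-0.7,0],-0.018],[[-1.6,-0.7,0],-0.018],[[-1.6,-0.7,0],-0.018],[[-1.6,-0.7,0],-0.018],[[-0.85,-0.6,0],-0.018],[[-0.3,-0.2,0],-0.018],[[0,0,-2],0],[[0,0,-2],0],[[0,0,0],0],[[0,0,0],0]]' 0.7
```

```text
time_s: 9.9
ee_pos: [0.4326, 0.1018, 0.0538]
eef_rot: [3.141, 0.002, -0.052]
force: [-0.3, -0.4, -0.1]
grip_width: 0.066
grip_force: 0.0
```

```bash
python3 -c "
from h import *
c=snap('scene','s2'); cv2.imwrite('pics/s2c.png',cv2.resize(c['color'][140:290,200:400,::-1],None,fx=4,fy=4,interpolation=cv2.INTER_CUBIC))"
```

```text
(no output)
```

View pics/s2c.png

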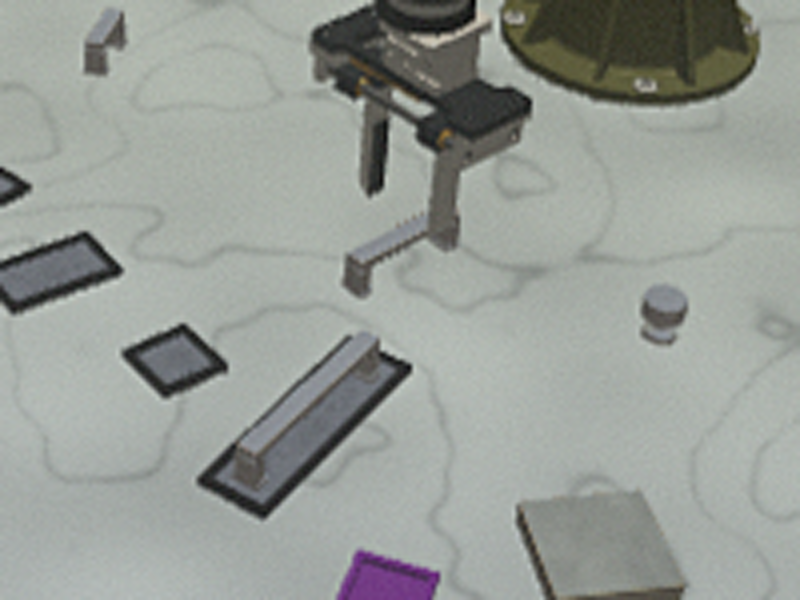

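The long pull (310,400) stands upright inside its tray. The gripper is above the medium pull (390,250), its fingers straddling the bar. I descend and grip.

```bash
python3 -m pendant '[[[0,0.1,-1.5],0],[[0,0,-1.2],0],[[0,0,-0.9],0],[[0,0,-0.4],0],[[0,0,0],0],[[0,0,0],0]]'; python3 -m pendant '[[[0,0,0],0],[[0,0,0],0],[[0,0,0],0],[[0,0,0],0],[[0,0,0],0],[[0,0,0],0],[[0,0,0],0],[[0,0,0],0],[[0,0,0],0],[[0,0,0],0],[[0,0,0],0]]' 0 30;  python3 -m pendant '[[[0,0,1],0],[[0,0,2],0],[[0,0,2],0],[[0,0,2],0],[[0,0,0],0],[[0,0,0],0]]'
```

```text
time_s: 10.45
ee_pos: [0.4333, 0.1029, 0.0149]
eef_rot: [-3.142, -0.0, -0.052]
force: [0.0, 0.1, -0.5]
grip_width: 0.0654
grip_force: 0.0
time_s: 11.37
ee_pos: [0.433, 0.1028, 0.0144]
eef_rot: [3.142, 0.0, -0.052]
force: [0.7, 0.5, 0.2]
grip_width: 0.0174
grip_force: 30.0
time_s: 11.87
ee_pos: [0.4334, 0.1029, 0.0853]
eef_rot: [-3.141, -0.002, -0.052]
force: [-0.5, 0.3, -2.0]
grip_width: 0.0175
grip_force: 30.0
```

```bash
python3 -m pendant '[[[0.7,-0.8,0],0.006],[[1.3,-1.65,0],0.006],[[1.3,-1.65,0],0.006],[[1.3,-1.65,0],0.006],[[1.3,-1.65,0],0.006],[[1.3,-1.65,0],0.006],[[1.3,-1.65,0],0.006],[[1.3,-1.65,0],0.006],[[1.3,-1.65,0],0.006],[[1.3,-1.65,0],0.006],[[1.3,-1.65,0],0.006],[[1.3,-1.65,0],0.006],[[1.3,-1.65,0],0.006],[[1.3,-1.65,0],0.006],[[1.3,-1.65,0],0.006],[[1.3,-1.65,0],0.006],[[1.3,-1.65,0],0.006],[[1.3,-1.65,0],0.006],[[1.35,-1.35,0],0.004],[[0,0,0],0]]'; python3 -m pendant '[[[0,0,-1.5],0],[[0,0,-1.5],0],[[0,0,-1.5],0],[[0,0,-1],0],[[0,0,-0.5],0],[[0,0,0],0],[[0,0,0],0],[[0,0,0],0]]'
```

```text
time_s: 13.53
ee_pos: [0.6749, -0.2013, 0.082]
eef_rot: [-3.141, 0.002, 0.058]
force: [-0.3, -0.1, -1.2]
grip_width: 0.0177
grip_force: 30.0
time_s: 14.2
ee_pos: [0.6749, -0.1993, 0.0254]
eef_rot: [3.141, -0.001, 0.06]
force: [0.2, -0.3, -0.6]
grip_width: 0.0176
grip_force: 30.0
```

```bash
python3 -c "
from h import *
c=snap('scene','s3'); cv2.imwrite('pics/s3c.png',cv2.resize(c['color'][110:230,130:290,::-1],None,fx=4,fy=4,interpolation=cv2.INTER_CUBIC))"
```

```text
(no output)
```

View pics/s3c.png

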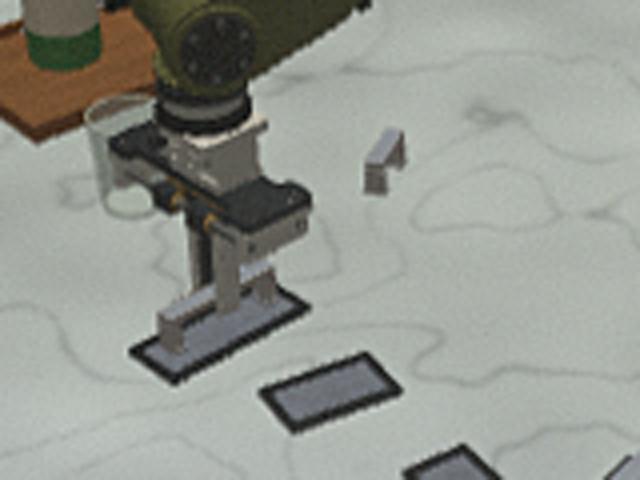

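The medium pull hangs level inside the medium tray (220,330). The gripper body stays above and clear of the tumbler (125,170). I lower it and release.

```bash
python3 -m pendant '[[[0,0,-0.4],0],[[0,0,-0.3],0],[[0,0,-0.1],0],[[0,0,0],0],[[0,0,0],0],[[0,0,0],0]]'; python3 -m pendant '[[[0,0,0],0],[[0,0,0],0],[[0,0,0],0],[[0,0,0],0],[[0,0,0],0],[[0,0,0],0]]' 0.6; python3 -m pendant '[[[0,0,0.5],0],[[0,0,1.5],0],[[0,0,2],0],[[0,0,2],0],[[0,0,2],0],[[0,0,0],0],[[0,0,0],0]]'
```

```text
time_s: 14.75
ee_pos: [0.6747, -0.1991, 0.0173]
eef_rot: [3.142, -0.001, 0.06]
force: [-3.8, 1.7, 6.8]
grip_width: 0.0173
grip_force: 30.0
time_s: 15.25
ee_pos: [0.6744, -0.1992, 0.0163]
eef_rot: [-3.142, 0.0, 0.06]
force: [0.2, 0.0, -0.1]
grip_width: 0.0539
grip_force: 0.0
time_s: 15.83
ee_pos: [0.6751, -0.1994, 0.0985]
eef_rot: [3.14, -0.003, 0.06]
force: [0.8, 0.2, -0.6]
grip_width: 0.0564
grip_force: 0.0
```

```bash
python3 -m pendant '[[[-0.8,-0.2,0],0.02],[[-1.5,-0.6,0],0.03],[[-1.5,-0.6,0],0.03],[[-1.5,-0.6,0],0.03],[[-1.5,-0.6,0],0.03],[[-1.5,-0.6,0],0.03],[[-1.5,-0.6,0],0.03],[[-1.5,-0.6,0],0.03],[[-1.5,-0.6,0],0.03],[[-1.5,-0.6,0],0.03],[[-1.5,-0.6,0],0.03],[[-1.5,-0.6,0],0.03],[[-1.5,-0.6,0],0.03],[[-1.5,-0.6,0],0.03],[[-1.5,-0.6,0],0.03],[[-1.5,-0.6,0],0.03],[[-1.5,-0.6,-2],0.01],[[-1.4,-0.2,-2],0],[[0,0,0],0],[[0,0,0],0]]' 0.7
python3 -c "
from tops import *
c=snap('scene','s4'); cv2.imwrite('pics/s4c.png',cv2.resize(c['color'][100:230,150:310,::-1],None,fx=4,fy=4,interpolation=cv2.INTER_CUBIC))"
```

```text
time_s: 17.5
ee_pos: [0.4119, -0.2989, 0.0558]
eef_rot: [-3.139, 0.001, 0.539]
force: [0.2, -0.9, -0.4]
grip_width: 0.0658
grip_force: 0.0
```

View pics/s4c.png

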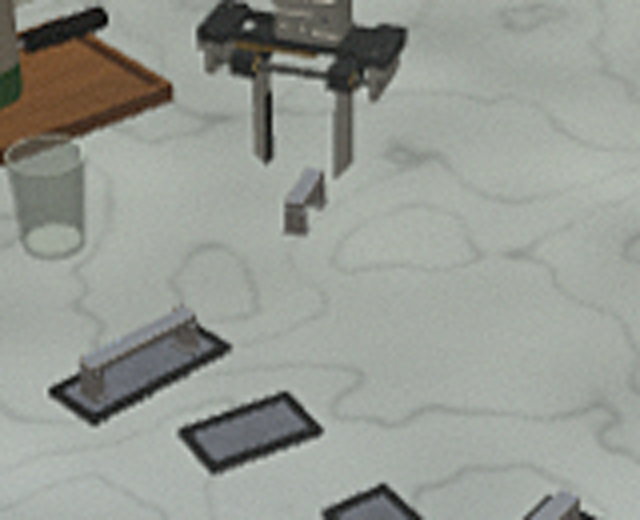

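The medium pull (140,350) stands upright in its tray and the tumbler (45,200) is untouched. The short pull (305,200) lies between the open fingers.

```bash
python3 -m pendant '[[[0.1,0,-1.5],0],[[0,0,-1.2],0],[[0,0,-0.9],0],[[0,0,-0.6],0],[[0,0,0],0],[[0,0,0],0]]'; python3 -m pendant '[[[0,0,0],0],[[0,0,0],0],[[0,0,0],0],[[0,0,0],0],[[0,0,0],0],[[0,0,0],0],[[0,0,0],0],[[0,0,0],0],[[0,0,0],0],[[0,0,0],0],[[0,0,0],0]]' 0 30;  python3 -m pendant '[[[0,0,1],0],[[0,0,2],0],[[0,0,2],0],[[0,0,2],0],[[0,0,0],0],[[0,0,0],0]]'
```

```text
time_s: 18.05
ee_pos: [0.4139, -0.2992, 0.0148]
eef_rot: [3.141, -0.0, 0.54]
force: [0.5, -0.8, 0.2]
grip_width: 0.0657
grip_force: 0.0
time_s: 18.97
ee_pos: [0.4135, -0.2992, 0.0144]
eef_rot: [-3.142, -0.0, 0.54]
force: [-0.1, -0.2, -1.3]
grip_width: 0.0178
grip_force: 30.0
time_s: 19.47
ee_pos: [0.4138, -0.2995, 0.0855]
eef_rot: [3.14, -0.001, 0.54]
force: [-0.9, 0.5, -0.6]
grip_width: 0.0172
grip_force: 30.0
```

```bash
python3 -m pendant '[[[0.7,0.6,0],-0.02],[[1.35,1.25,0],-0.04],[[1.35,1.25,0],-0.04],[[1.35,1.25,0],-0.04],[[1.35,1.25,0],-0.04],[[1.35,1.25,0],-0.04],[[1.35,1.25,0],-0.04],[[1.35,1.25,0],-0.04],[[1.35,1.25,0],-0.04],[[1.35,1.25,0],-0.04],[[1.35,1.25,0],-0.04],[[1.35,1.25,0],-0.04],[[1.35,1.25,0],-0.04],[[1.35,1.25,0],-0.04],[[1.35,1.25,0],-0.04],[[1.35,1.25,0],-0.04],[[1.35,1.25,0],-0.04],[[1.35,1.25,0],-0.04],[[0.75,0.7,0],-0.017],[[0,0,0],0]]'; python3 -m pendant '[[[0,0,-1.5],0],[[0,0,-1.5],0],[[0,0,-1.5],0],[[0,0,-1],0],[[0,0,-0.5],0],[[0,0,0],0],[[0,0,0],0],[[0,0,0],0]]'
python3 -c "
from h import *
c=snap('scene','s5'); cv2.imwrite('pics/s5c.png',cv2.resize(c['color'][130:250,150:310,::-1],None,fx=4,fy=4,interpolation=cv2.INTER_CUBIC))"
```

```text
time_s: 21.13
ee_pos: [0.6578, -0.0721, 0.0827]
eef_rot: [-3.141, 0.002, -0.176]
force: [-0.5, 0.6, -0.3]
grip_width: 0.0178
grip_force: 30.0
time_s: 21.8
ee_pos: [0.6578, -0.0739, 0.0253]
eef_rot: [-3.142, -0.001, -0.177]
force: [-0.2, 0.1, -0.9]
grip_width: 0.018
grip_force: 30.0
```

View pics/s5c.png

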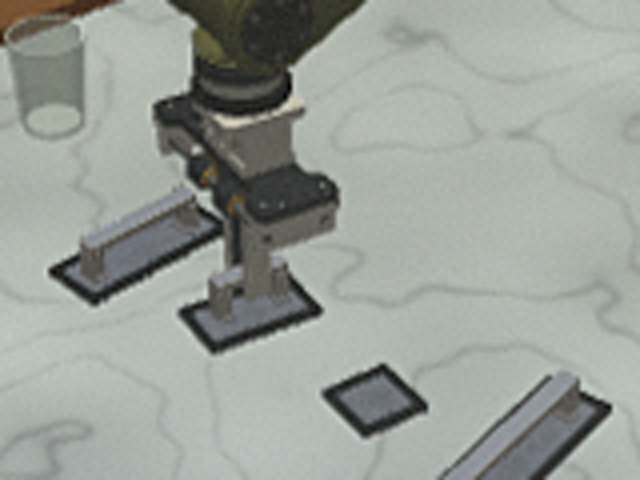

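The short pull hangs level inside the short tray (250,300). I lower it, release, and travel to the knob.

```bash
python3 -m pendant '[[[0,0,-0.4],0],[[0,0,-0.3],0],[[0,0,-0.1],0],[[0,0,0],0],[[0,0,0],0],[[0,0,0],0]]'; python3 -m pendant '[[[0,0,0],0],[[0,0,0],0],[[0,0,0],0],[[0,0,0],0],[[0,0,0],0],[[0,0,0],0]]' 0.6; python3 -m pendant '[[[0,0,0.5],0],[[0,0,1.5],0],[[0,0,2],0],[[0,0,2],0],[[0,0,2],0],[[0,0,2],0],[[0,0,0],0]]'
python3 -m pendant '[[[-0.8,1,0],0.03],[[-1.7,2,0],0.03],[[-1.7,2,0],0.03],[[-1.7,2,0],0.03],[[-1.7,2,0],0.03],[[-1.7,2,0],0.03],[[-1.7,2,0],0.03],[[-1.7,2,0],0.03],[[-1.7,2,0],0.03],[[-1.7,2,0],0.03],[[-1.7,2,0],0.03],[[-1.7,2,0],0.03],[[-1.7,2,0],0.03],[[-1.7,2,0],0.03],[[-1.7,2,0],0.03],[[-1.7,2,0],0.03],[[-1.7,2,0],0.03],[[-1.7,2,0],0.03],[[-1.7,1.9,0],0.03],[[-0.1,0,0],0]]' 0.8
python3 -m pendant '[[[0,0,-2],0],[[0,0,-2],0],[[0,0,-1],0],[[0,0,0],0],[[0,0,0],0]]'
python3 -c "
from h import *
c=snap('scene','s6'); cv2.imwrite('pics/s6c.png',cv2.resize(c['color'][130:280,180:400,::-1],None,fx=3.6,fy=3.6,interpolation=cv2.INTER_CUBIC))"
```

```text
time_s: 22.35
ee_pos: [0.6578, -0.0735, 0.0172]
eef_rot: [-3.141, -0.001, -0.177]
force: [-1.2, 2.2, 6.3]
grip_width: 0.0178
grip_force: 30.0
time_s: 22.85
ee_pos: [0.6574, -0.0737, 0.0164]
eef_rot: [3.142, 0.0, -0.177]
force: [0.2, 0.0, -0.1]
grip_width: 0.054
grip_force: 0.0
time_s: 23.43
ee_pos: [0.6591, -0.0739, 0.1213]
eef_rot: [-3.142, -0.007, -0.177]
force: [-0.2, 0.1, 0.5]
grip_width: 0.0563
grip_force: 0.0
time_s: 25.1
ee_pos: [0.3403, 0.2973, 0.1162]
eef_rot: [-3.141, 0.0, 0.397]
force: [0.2, 0.2, 0.3]
grip_width: 0.0753
grip_force: 0.0
time_s: 25.52
ee_pos: [0.3426, 0.2951, 0.0665]
eef_rot: [3.141, 0.001, 0.392]
force: [-0.9, 0.0, -0.3]
grip_width: 0.0754
grip_force: 0.0
```

View pics/s6c.png

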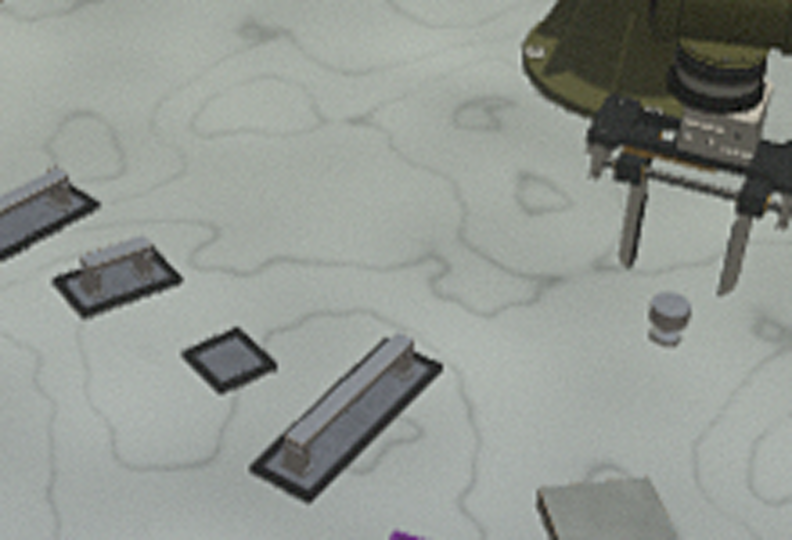

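All three pulls stand in their trays: (30,215), (115,270) and (345,400). The knob (668,318) is under the gripper. I descend and grip.

```bash
python3 -m pendant '[[[0,0,-1.5],0],[[0,0,-1.5],0],[[0,0,-1.2],0],[[0,0,-0.8],0],[[0,0,-0.5],0],[[0,0,0],0],[[0,0,0],0]]'; python3 -m pendant '[[[0,0,0],0],[[0,0,0],0],[[0,0,0],0],[[0,0,0],0],[[0,0,0],0],[[0,0,0],0],[[0,0,0],0],[[0,0,0],0],[[0,0,0],0],[[0,0,0],0],[[0,0,0],0]]' 0 25;  python3 -m pendant '[[[0,0,1],0],[[0,0,2],0],[[0,0,2],0],[[0,0,2],0],[[0,0,0],0],[[0,0,0],0]]'
```

```text
time_s: 26.15
ee_pos: [0.3428, 0.2955, 0.012]
eef_rot: [-3.141, -0.001, 0.393]
force: [0.9, 0.3, -0.6]
grip_width: 0.0755
grip_force: 0.0
time_s: 27.07
ee_pos: [0.3425, 0.2953, 0.0115]
eef_rot: [-3.142, -0.0, 0.393]
force: [-1.3, -0.3, 2.4]
grip_width: 0.0331
grip_force: 25.0
time_s: 27.57
ee_pos: [0.3428, 0.2955, 0.0822]
eef_rot: [-3.141, -0.002, 0.393]
force: [-0.0, 0.0, -1.4]
grip_width: 0.0331
grip_force: 25.0
```

```bash
python3 -m pendant '[[[0.8,-0.6,0],-0.028],[[1.75,-1.25,0],-0.028],[[1.75,-1.25,0],-0.028],[[1.75,-1.25,0],-0.028],[[1.75,-1.25,0],-0.028],[[1.75,-1.25,0],-0.028],[[1.75,-1.25,0],-0.028],[[1.75,-1.25,0],-0.028],[[1.75,-1.25,0],-0.028],[[1.75,-1.25,0],-0.028],[[1.75,-1.25,0],-0.028],[[1.75,-1.25,0],-0.028],[[1.75,-1.25,0],-0.028],[[1.75,-1.25,0],-0.028],[[1.75,-1.25,0],-0.028],[[1.75,-1.25,0],-0.028],[[1.75,-1.25,0],-0.028],[[1.75,-1.25,0],-0.028],[[0.6,-0.4,0],0],[[0,0,0],0]]'; python3 -m pendant '[[[0,0,-1.5],0],[[0,0,-1.5],0],[[0,0,-1.5],0],[[0,0,-1],0],[[0,0,-0.5],0],[[0,0,0],0],[[0,0,0],0],[[0,0,0],0]]'
python3 -c "
from h import *
c=snap('scene','s7'); cv2.imwrite('pics/s7c.png',cv2.resize(c['color'][150:270,180:340,::-1],None,fx=4,fy=4,interpolation=cv2.INTER_CUBIC))"
```

```text
time_s: 29.23
ee_pos: [0.6542, 0.0713, 0.0797]
eef_rot: [3.141, 0.002, -0.113]
force: [-0.5, 0.2, -0.6]
grip_width: 0.0333
grip_force: 25.0
time_s: 29.9
ee_pos: [0.6543, 0.073, 0.0224]
eef_rot: [-3.141, -0.001, -0.111]
force: [-0.1, -0.2, 0.1]
grip_width: 0.0335
grip_force: 25.0
```

View pics/s7c.png

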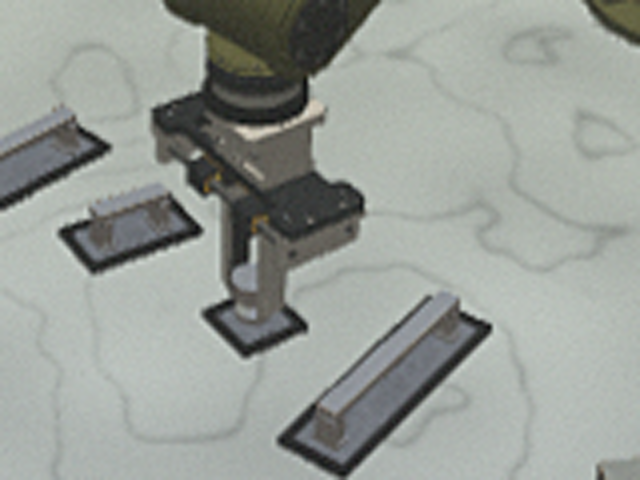

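The knob (250,290) is over the square tray. I lower it, release, rise, and back off so the top camera can see.

```bash
python3 -m pendant '[[[0,0,-0.4],0],[[0,0,-0.3],0],[[0,0,-0.1],0],[[0,0,0],0],[[0,0,0],0],[[0,0,0],0]]'; python3 -m pendant '[[[0,0,0],0],[[0,0,0],0],[[0,0,0],0],[[0,0,0],0],[[0,0,0],0],[[0,0,0],0]]' 0.65; python3 -m pendant '[[[0,0,0.5],0],[[0,0,1.5],0],[[0,0,2],0],[[0,0,2],0],[[0,0,2],0],[[0,0,2],0],[[0,0,2],0],[[-1,0,0],0],[[-2,0,0],0],[[-2,0,0],0],[[-2,0,0],0],[[-2,0,0],0],[[-2,0,0],0],[[-2,0,0],0],[[-2,0,0],0],[[-2,0,0],0],[[-2,0,0],0],[[-2,0,0],0],[[-2,0,0],0],[[-2,0,0],0]]'
python3 -m pendant '[[[-2,0,0],0],[[-1,0,0],0],[[0,0,0],0],[[0,0,0],0],[[0,0,0],0],[[0,0,0],0]]'
python3 -c "
from h import *
c=snap('top','t8');d=snap('scene','s8')
f=lambda c,a,b,e,g,h: cv2.resize(c['color'][a:b,e:g,::-1],(400,h),interpolation=cv2.INTER_CUBIC)
cv2.imwrite('pics/f8.png',np.hstack([f(c,80,230,60,440,300),f(d,130,300,150,400,300)]))"
```

```text
time_s: 30.45
ee_pos: [0.6543, 0.0728, 0.0143]
eef_rot: [-3.141, -0.001, -0.111]
force: [-2.9, -0.2, 7.8]
grip_width: 0.033
grip_force: 25.0
time_s: 30.95
ee_pos: [0.6539, 0.0728, 0.0133]
eef_rot: [3.142, 0.0, -0.111]
force: [0.1, 0.0, -0.1]
grip_width: 0.061
grip_force: 0.0
time_s: 32.62
ee_pos: [0.4031, 0.0728, 0.1338]
eef_rot: [-3.141, -0.001, -0.111]
force: [-0.7, -0.2, 0.0]
grip_width: 0.0608
grip_force: 0.0
time_s: 33.12
ee_pos: [0.3747, 0.0728, 0.1335]
eef_rot: [-3.142, -0.0, -0.111]
force: [-0.2, 0.5, 0.3]
grip_width: 0.0611
grip_force: 0.0
```

View pics/f8.png

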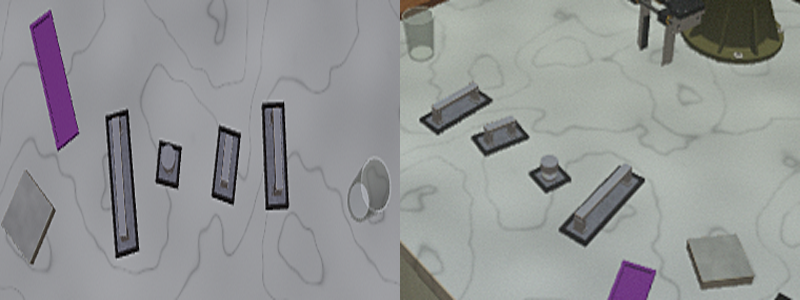

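Both views show all four pieces upright and inside their trays: top view (122,180), (168,160), (227,165) and (274,155). The stone and tumbler are undisturbed, so I hand in.

```bash
python3 -c "
from station import ctrl
print(ctrl.hand_in())"
```

```text
the job is handed in; nothing more can be done
None
```

The three pulls and the knob each stand upright inside their own tray, the stone and tumbler were left undisturbed, and the job was handed in at about 33 s.

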